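# Roll the violet ink roller into its parking dip

## Robot

A 7-joint arm with a two-finger parallel gripper is mounted at the origin on the work surface. World frame = base frame: x ahead of the robot, y to its left, z up, the work surface at z = 0. Lengths are in m, angles in rad, forces in N, time in s.
With the tool pointing down it reaches from about 0.4 to 0.85 m from the base axis. Payload 4.5 kg.
Tool frame: the origin (TCP) lies at the very end of the fingers, on their centre line; the grasp point (between the pads) lies 19 mm behind it (tcp_to_grasp is the z of the grasp point in the tool frame, in m); z points along the fingers, y is the line along which they close (so a half turn about z gives the same grasp; the last joint's range is limited). The gripper opens to 88 mm and grips with 3 to 60 N. Pads are 18 mm wide; open, the fingers measure 123 mm over their backs; the gripper's body (75 mm by 187 mm) begins 45 mm behind the grasp point.
Start: joints at [1.261, 0.689, -0.195, 1.565, 0.157, 0.902, -0.215], TCP at [0.211, -0.588, 0.239] pointing down, gripper open.
Joint ranges: [-3.01, 3.01], [-0.46, 2.08], [-1.47, 1.51], [0.13, 2.56], [-1, 4.14], [0.04, 2.09], [-2.66, 2.66]. Speed limits (rad/s): [2.57, 2.57, 3.14, 3.14, 3.14, 3.14, 3.14].

## Interface

Orientations are given as a unit quaternion [x, y, z, w].
In Python, from plant import * gives the robot as it stands. The module is installed in compiled form; this text tells all that it offers.
- The arm moves only by the shell command python3 -m jog 'ROWS' [OPENING] [FORCE]. ROWS is JSON, a list that holds one entry, the list of rows, each a list of 6 numbers: the shift along the tool's x, y, z in m, then the turn, a rotation vector about the tool's x, y, z in rad. In form: [[[dx, dy, dz, ax, ay, az], ...]]. A call has 1 to 12 rows; each row shifts and turns the commanded pose from where the row before left it, along the tool's axes as they then stand; what a row does not reach is not made up. A row lasts 1/8 s, in which the tool goes at most 62.5 mm and 10.7 degrees, less where a joint would pass 70% of its speed; a pose out of reach is approached as far as the arm can. A call with a gripper value outside its range is refused whole. OPENING is the finger opening in m, from 0 to 0.0881, set as the call begins (- or left out, the last holds). The fingers move at their own pace and stop on an object; FORCE is the grip in N (left out, the last holds). Time passes only in rows, so rows that do not move let the fingers close. It gives the time, the measured TCP pose, the force, the opening and the grip force at its end, in the units of the state.
- get_state(): the state, without advancing time (a new reading comes with each control period).
- snapshot(name): name is "scene" or "top"; returns a dict with "frame" (420x560x3 uint8, red, green, blue), "mtx" (3x3 intrinsics, pixels), "xyz" and "orientation" of the camera in the world. Camera axes: x right, y down, z forward; pixel columns grow to the right and rows downward; lengths in m; the calibration is good to about 2 mm. A picture is of the moment at which its call begins. There is no depth.
- finish_job(): hands the job in; it is judged then, once.
The state is a dict: "clock": time; "q": joint angles; "qd": joint speeds; "joint_torque": joint torques, N m; "tool_pos": TCP position; "eef_rot": TCP orientation; "contact_force": force on the tool from outside, world axes, zero at the start; "moment": the same for the moment, N m; "opening": opening from 0.0 (shut) to 1.0 (fully open); "finger_force": force on a finger pad.
Only numpy, scipy, OpenCV 4.12 (cv2) and the standard library are available. Lean on these libraries where they do the work, as an engineer would, in place of code of your own. Each camera call takes 0.05 s, during which the arm holds its last target. There are 200 camera calls.

## Task

Pick up the paddle by its yellow handle and use it to roll the violet ink roller gently along its lane of the blue inking tray, over the black felt and into the white parking dip at the lane's far end. Keep your fingers off the inky roller, do not lift it out of its lane, and leave the red roller where it is. Then stand the paddle upright on the table again and let go.

Things in the scene. Friction and masses are not known exactly. Their poses are not given: they have to be found in the camera images.
- paddle_grip (a point): Paddle, 120 g, standing upright on the table: pale wooden foot block 36 (x) x 60 (y) x 26 mm high with a yellow handle 22 (x) x 26 (y) mm above it, up to 108 mm. Point: on the handle's axis, 80 mm above the underside. z up along the handle; x square to the two 60 mm wide pushing faces, 18 mm either side of the axis.
- violet_roller_center (a point): Violet ink roller, loose cylinder 34 mm in diameter, 66 mm long, about 100 g, lying across one of the tray's two lanes (either one) near the starting end. It rolls freely. Point: its centre; y along the roller, x and z turn as it rolls.
- red_roller_center (a point): Red ink roller, same size and weight, lying in the tray's other lane. Point: its centre; y along the roller.
- tray: Fixed blue tray, 300 (x) x 184 mm. Origin: middle of underside; x along the lanes to the parking end. Lane centres y = +50 and -50 mm; lanes 72 mm wide, wall tops 17 mm up. Grey floor with black felt, 9 mm up, x -144 to +108 mm; then a 4 mm step down into the white parking dip, x +108 to +142, and an end stop 34 mm high. Roller parks at x +119 to +125 mm, centre 22 mm up (26 in the lane).
Things that resemble listed ones, but are neither listed nor needed, are in the scene too. Leave any green look-alike of the part that bears paddle_grip alone. There is more than one size of the part that bears violet_roller_center; the job needs the smaller.

How it is judged:
By the outcome, as a careful person would: the job done as asked, in the order asked, and still so for the second after the job is handed in, with the robot touching nothing.
It also fails if it takes over 48 s, if anything falls off the work surface, if the arm or the gripper's body presses on something with over 40 N, if the wrist force passes 120 N, or if a joint passes its speed limit or range.

## Working session

There is one attempt and no reset: what is moved stays moved. The work goes in short steps, Python scripts to look and compute and a shell command to move; the robot and the scene stay as the last step left them, time stands still between calls to the robot, and variables do not carry over. Pictures are saved under pics/ and viewed, at most 10 in all, crops included, and the job is handed in when it is done.

```bash
mkdir -p pics; cat > h.py <<'E'
from plant import *
import numpy as np, cv2
from scipy.spatial.transform import Rotation as R
def snap(n,f):
    s=snapshot(n); cv2.imwrite(f,s["frame"][:,:,::-1]); np.savez(''+n,**s); return s
def ld(n): return dict(np.load(''+n+'.npz'))
def pix2w(s,u,v,z):
    M=s["mtx"]; Rm=R.from_quat(s["orientation"]).as_matrix() if np.size(s["orientation"])==4 else s["orientation"]
    d=Rm@np.linalg.inv(M)@[u,v,1]; return s["xyz"]+d*(z-s["xyz"][2])/d[2]
def w2pix(s,p):
    Rm=R.from_quat(s["orientation"]).as_matrix(); c=s["mtx"]@Rm.T@(np.array(p)-s["xyz"]); return c[:2]/c[2]
E
python3 - <<'E'
from h import *
for n in("top","scene"):
    s=snap(n,f"pics/{n}0.png"); print(n,s["xyz"],s["orientation"],s["mtx"].tolist())
st=get_state(); print(st)
E
```

```text
top [0.42490213 0.12278096 0.9008081 ] [ 0.71410301 -0.69886045  0.029592   -0.02784361] [[452.777400975218, 0.0, 283.90105694050334], [0.0, 452.777400975218, 213.08066026699044], [0.0, 0.0, 1.0]]
scene [0.87053866 0.4224329  0.62401471] [ 0.40825221  0.84422796 -0.31514246 -0.14592639] [[433.9144267536821, 0.0, 270.8590150494045], [0.0, 433.9144267536821, 210.97738297818236], [0.0, 0.0, 1.0]]
{'clock': 0.1, 'q': array([ 1.26080492,  0.68991425, -0.19447615,  1.56624739,  0.15731603,
        0.90251554, -0.21511801]), 'qd': array([ 0.00083211, -0.00067169, -0.00061255, -0.0039515 , -0.0009017 ,
        0.00261257,  0.00023363]), 'joint_torque': array([-2.57018990e-03, -5.28489232e+01, -1.27115786e+00, -1.53834128e+01,
       -5.24950388e-02,  2.06756275e-03,  5.51946823e-05]), 'tool_pos': array([ 0.21039766, -0.58790685,  0.23797835]), 'eef_rot': array([ 9.85258909e-01,  1.71067719e-01, -2.25589587e-04, -8.16987690e-04]), 'contact_force': array([ 0.44557959,  0.17436824, -0.6394215 ]), 'moment': array([ 0.01596427, -0.0499953 ,  0.01334376]), 'finger_force': 0.0, 'opening': 0.9978168613796516}
```

View pics/top0.png

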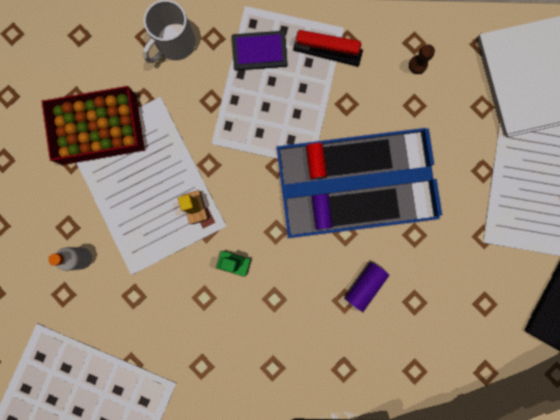

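View pics/scene0.png

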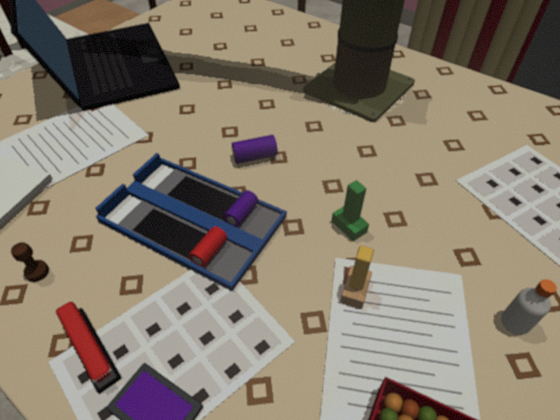

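```bash
python3 - <<'E'
from h import *
s=ld("top"); f=s["frame"][:,:,::-1]
a=cv2.resize(f[170:250,150:270],None,fx=6,fy=6,interpolation=2)[:, :720]
b=cv2.resize(f[120:320,265:465],None,fx=3,fy=3,interpolation=2)
cv2.imwrite("pics/a.png",a); cv2.imwrite("pics/b.png",b)
c=ld("scene")["frame"][:,:,::-1]
cv2.imwrite("pics/c.png",cv2.resize(c[235:315,310:410],None,fx=7,fy=7,interpolation=2))
print(R.from_quat(s["orientation"]).as_matrix().round(3))
for p in [(185,202),(233,263),(321,210),(367,286)]: print(p,pix2w(s,*p,0.02).round(3))
E
```

```text
[[ 0.021 -0.996  0.081]
 [-1.    -0.022 -0.002]
 [ 0.003 -0.081 -0.997]]
(185, 202) [0.514 0.315 0.02 ]
(233, 263) [0.398 0.218 0.02 ]
(321, 210) [0.504 0.049 0.02 ]
(367, 286) [ 0.359 -0.042  0.02 ]
```

View pics/a.png

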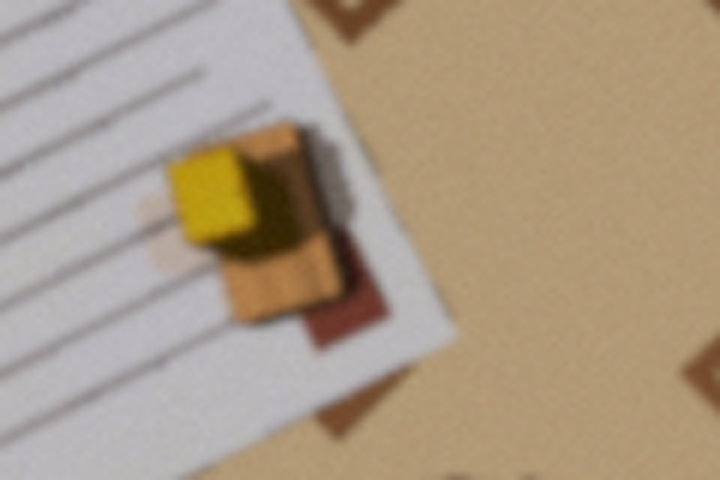

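View pics/b.png

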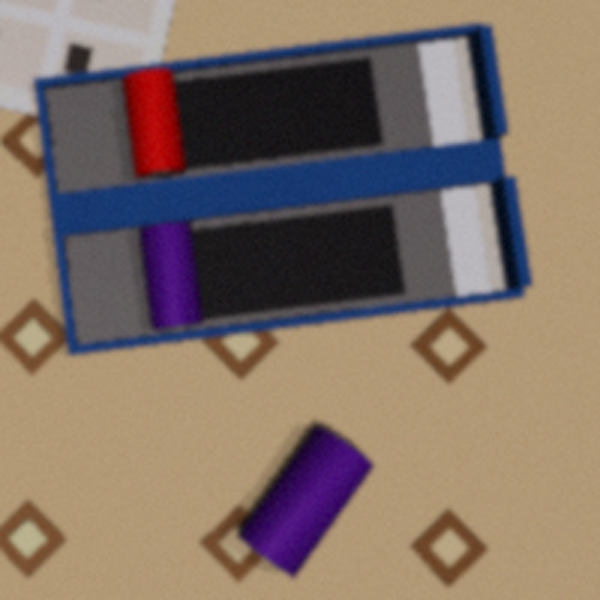

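View pics/c.png

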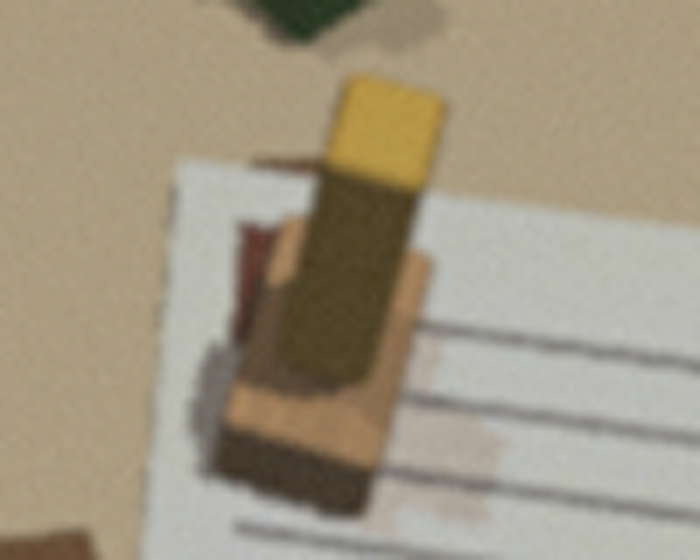

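```bash
cat > t.py <<'E'
from h import *
def crop(x,y,x0,y0,k): return (x+.5)/k+x0-.5,(y+.5)/k+y0-.5
if __name__=="__main__":
    s=ld("top"); c=ld("scene")
    P=lambda x,y,z: pix2w(s,*crop(x,y,265,120,3),z)
    A=P(38,80,.017);B=P(72,352,.017);D=P(526,298,.034);C=P(490,27,.034)
    print("tray",A,B,C,D,np.linalg.norm(A-B),np.linalg.norm((A-C)[:2]),np.linalg.norm((B-D)[:2]))
    src=np.array([[-.15,.092],[-.15,-.092],[.15,.092],[.15,-.092]]);dst=np.array([A,B,C,D])[:,:2]
    o=dst.mean(0);H=(src).T@(dst-o);yaw=np.arctan2(H[0,1]-H[1,0],H[0,0]+H[1,1]);print("tray o",o,"yaw",yaw)
    Rt=np.array([[np.cos(yaw),-np.sin(yaw)],[np.sin(yaw),np.cos(yaw)]]);print("res mm",((dst-o)@Rt-src)*1e3)
    # roller silhouettes: limb at ~z centre
    for n,q in(("violet",[(142,225),(186,222),(200,325),(155,328)]),("red",[(126,72),(172,68),(186,172),(139,176)]),("big",[(316,422),(372,465),(294,575),(240,535)])):
        w=np.array([P(x,y,.026) for x,y in q]);e=np.linalg.norm(w-np.roll(w,-1,0),axis=1)
        print(n,w.mean(0),"sizes",e.round(4),"tray",((w.mean(0)[:2]-o)@Rt).round(4))
    Q=lambda x,y,z: pix2w(s,*crop(x,y,150,170,6),z)
    h=np.array([Q(*p,.108) for p in[(168,167),(237,147),(258,225),(193,245)]]);print("handle",h.mean(0),np.linalg.norm(h-np.roll(h,-1,0),axis=1))
    f=np.array([Q(*p,.026) for p in[(297,124),(342,290),(240,322)]]);print("foot",(f[0]+f[2])/2,np.linalg.norm(f[0]-f[1]),np.linalg.norm(f[2]-f[1]))
    d=f[1]-f[0];print("y dir yaw deg",np.degrees(np.arctan2(d[1],d[0])))
    k=np.array([pix2w(c,*crop(x,y,310,235,7),.108) for x,y in[(350,75),(445,97),(418,190),(328,165)]]);print("scene handle",k.mean(0),np.linalg.norm(k-np.roll(k,-1,0),axis=1))
    d=k[3]-k[0];e=k[1]-k[0];print(np.degrees(np.arctan2(d[1],d[0])),np.degrees(np.arctan2(e[1],e[0])))
    st=get_state();Rm=R.from_quat(st["eef_rot"]).as_matrix();print(Rm.round(3))
E
python3 t.py
```

```text
tray [0.62931425 0.13722723 0.017     ] [0.45030095 0.11107205 0.017     ] [ 0.66693545 -0.15634715  0.034     ] [ 0.49060763 -0.17863929  0.034     ] 0.1809139442399912 0.29597511828259077 0.2925017779415713
tray o [ 0.55928957 -0.02167179] yaw -1.4372494300515648
res mm [[ 1.8396454  -1.44137882]
 [ 3.92626362  1.65671062]
 [-2.19072987 -3.24467451]
 [-3.57517915  3.0293427 ]]
violet [0.50124413 0.04839337 0.026     ] sizes [0.0286 0.0674 0.0291 0.0673] tray [-0.0772 -0.0482]
red [0.60122386 0.05965276 0.026     ] sizes [0.0303 0.0693 0.0307 0.0692] tray [-0.075   0.0524]
big [ 0.35952793 -0.03978973  0.026     ] sizes [0.0448 0.086  0.0423 0.087 ] tray [-0.0086 -0.2004]
handle [0.50483258 0.29540328 0.108     ] [0.02098095 0.02390992 0.0198122  0.02424114]
foot [0.50479676 0.29528998 0.026     ] 0.056081554378020954 0.03430659249144991
y dir yaw deg -162.9098368108885
scene handle [0.50746043 0.29823105 0.108     ] [0.0198044  0.02477209 0.01851376 0.02383542]
20.29114165384905 111.60975875399193
[[ 0.941  0.337 -0.001]
 [ 0.337 -0.941  0.002]
 [-0.    -0.002 -1.   ]]
```

```bash
python3 - <<'E'
from h import *
c=ld("scene");s=ld("top")
for p in [(175,85),(145,28),(18,15),(75,105)]: print(p,pix2w(c,*p,.01).round(3))
print(pix2w(s,527,320,.01),w2pix(c,[.2104,-.588,.238]),w2pix(c,[.2104,-.588,.4]))
E
```

```text
(175, 85) [ 0.287 -0.358  0.01 ]
(145, 28) [ 0.137 -0.646  0.01 ]
(18, 15) [ 0.321 -1.024  0.01 ]
(75, 105) [ 0.491 -0.486  0.01 ]
[ 0.29961947 -0.35464685  0.01      ] [115.52917231 -45.30972938] [  93.93486572 -129.33499581]
```

```bash
python3 -m jog '[[[0,0,-0.03,0,0,0],[0.0163,-0.0174,-0.02,0,0,0],[0.0326,-0.0348,0,0,0,0],[0.0326,-0.0348,0,0,0,0],[0.0326,-0.0348,0,0,0,0],[0.0326,-0.0348,0,0,0,0],[0.0326,-0.0348,0,0,0,0],[0.0326,-0.0348,0,0,0,0],[0.0326,-0.0348,0,0,0,0],[0.0326,-0.0348,0,0,0,0],[0.0326,-0.0348,0,0,0,0],[0.0163,-0.0174,0,0,0,0]]]' 0.088; python3 -c "
from h import *
print(get_state()['q'],R.from_quat(get_state()['eef_rot']).as_matrix().round(3))"
```

```text
clock: 1.6
tool_pos: [0.401, -0.1482, 0.2887]
eef_rot: [0.985, 0.173, 0.0, -0.0]
contact_force: [-0.0, -0.4, -0.3]
opening: 0.997
finger_force: 0.0
[ 0.42402591  0.36607274 -0.24788443  2.05555308  0.13023715  0.73451078
 -1.12806946] [[ 0.94   0.341  0.   ]
 [ 0.341 -0.94   0.001]
 [ 0.    -0.001 -1.   ]]
```

```bash
python3 -m jog '[[[0.0125,-0.0191,0,0,0,0],[0.025,-0.0382,0,0,0,0],[0.025,-0.0382,0,0,0,0],[0.025,-0.0382,0,0,0,0],[0.025,-0.0382,0,0,0,0],[0.025,-0.0382,0,0,0,0],[0.025,-0.0382,0,0,0,0],[0.025,-0.0382,0.01,0,0,0],[0.025,-0.0382,0.015,0,0,0],[0.025,-0.0382,0.02,0,0,0],[0.0125,-0.0191,0.02,0,0,0],[0,0,0.0,0,0,0]]]' 0.088; python3 - <<'E'
from h import *
st=get_state();Rm=R.from_quat(st['eef_rot']).as_matrix()
t=np.array([.506,.2965,.061]);print(st['q'],Rm.T@(t-st['tool_pos']),np.degrees(np.arctan2(Rm[1,1],Rm[0,1])))
s=snap("top","pics/top1.png");snap("scene","pics/scene1.png")
E
```

```text
clock: 3.1
tool_pos: [0.5054, 0.2943, 0.2219]
eef_rot: [0.985, 0.173, -0.002, 0.0]
contact_force: [-0.2, -0.4, 0.6]
opening: 0.998
finger_force: 0.0
[-0.47273164  0.65981729 -0.22735197  1.70444001  0.19163401  0.80263569
 -2.011776  ] [ 0.0019021  -0.00188996  0.16088848] -70.11703353512111
```

View pics/scene1.png

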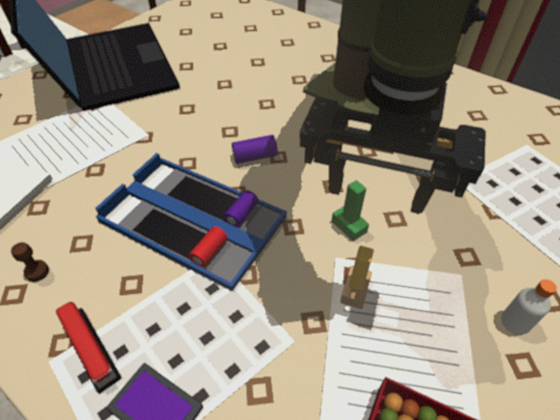

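```bash
python3 -m jog '[[[0.0015,-0.0015,0.02,0,0,0],[0,0,0.035,0,0,0],[0,0,0.035,0,0,0],[0,0,0.035,0,0,0],[0,0,0.02,0,0,0],[0,0,0.01,0,0,0],[0,0,0.005,0,0,0],[0,0,0,0,0,0]]]' 0.06; python3 -m jog '[[[0,0,0,0,0,0],[0,0,0,0,0,0],[0,0,0,0,0,0],[0,0,0,0,0,0],[0,0,0,0,0,0],[0,0,0,0,0,0]]]' 0 35
```

```text
clock: 4.2
tool_pos: [0.5083, 0.2947, 0.0644]
eef_rot: [0.985, 0.171, 0.001, -0.0]
contact_force: [0.8, 0.1, 0.5]
opening: 0.681
finger_force: 0.0
clock: 4.95
tool_pos: [0.5079, 0.2951, 0.0638]
eef_rot: [0.985, 0.171, 0.0, -0.0]
contact_force: [-0.4, 1.0, 0.7]
opening: 0.243
finger_force: 35.0
```

```bash
python3 -m jog '[[[0,0,-0.01,0,0,0],[0,0,-0.025,0,0,0],[0,0,-0.025,0,0,0],[-0.007,0.015,0,0,0,0],[-0.0146,0.0316,0,0,0,0],[-0.0146,0.0316,0,0,0,0],[-0.0146,0.0316,0,0,0,0],[-0.0146,0.0316,0,0,0,0],[-0.0143,0.0316,0,0,0,0],[0,0,0,0,0,0.1],[0,0,0,0,0,0.114],[0,0,0,0,0,0]]]'; cat > k.py <<'E'
from h import *
o=np.array([.5593,-.0217]);yaw=-1.43725
def rel(tx,ty,z):
    st=get_state();Rm=R.from_quat(st['eef_rot']).as_matrix();c,s=np.cos(yaw),np.sin(yaw)
    t=np.r_[o+np.array([c*tx-s*ty,s*tx+c*ty]),z];d=st['tool_pos'][:2]-o
    print('q',st['q'].round(2),'pos',st['tool_pos'].round(4),'tray xy',(c*d[0]+s*d[1]).round(4),(-s*d[0]+c*d[1]).round(4),'move',(Rm.T@(t-st['tool_pos'])).round(4),'yaw err deg',np.degrees(np.arctan2(Rm[1,1],Rm[0,1])-yaw),'tilt',(Rm[:,2]).round(4))
    print('tray dir in tool',(Rm.T@[c,s,0]).round(4))
E
python3 - <<'E'
from k import *
rel(-.135,-.05,.083)
snap("top","pics/top2.png");snap("scene","pics/scene2.png")
a=cv2.imread("pics/top2.png");b=cv2.imread("pics/scene2.png")
cv2.imwrite("pics/d.png",np.hstack([cv2.resize(a[100:260,220:460],None,fx=1.66,fy=1.66),cv2.resize(b[100:300,80:340],(400,308))[:266]]))
E
```

```text
clock: 6.45
tool_pos: [0.4901, 0.1036, 0.123]
eef_rot: [0.998, 0.065, -0.001, 0.001]
contact_force: [-0.2, 0.3, -1.6]
opening: 0.247
finger_force: 35.0
q [-0.21  0.72 -0.14  2.04  0.25  0.4  -1.99] pos [0.4901 0.1036 0.123 ] tray xy -0.1334 -0.0519 move [ 0.002  -0.0017  0.04  ] yaw err deg -0.21900591598725103 tilt [-0.0019 -0.0017 -1.    ]
tray dir in tool [0.0038 1.     0.0014]
```

View pics/d.png

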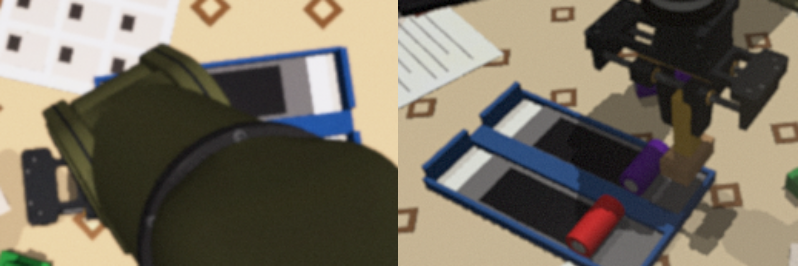

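```bash
python3 -m jog '[[[0.002,-0.002,0.01,0,0,0],[0,0,0.012,0,0,0],[0,0,0.01,0,0,0],[0,0,0.006,0,0,0],[0,0,0.002,0,0,0],[0,0,0,0,0,0],[0,0,0,0,0,0]]]'; python3 - <<'E'
from k import *
rel(.087,-.05,.083)
snap("scene","pics/scene3.png")
b=cv2.imread("pics/scene3.png")
cv2.imwrite("pics/e.png",cv2.resize(b[130:290,80:320],(750,500)))
E
```

```text
clock: 7.42
tool_pos: [0.493, 0.1074, 0.084]
eef_rot: [0.998, 0.065, 0.0, -0.0]
contact_force: [0.8, -0.2, -1.7]
opening: 0.247
finger_force: 35.0
q [-0.24  0.8  -0.11  2.05  0.27  0.31 -2.01] pos [0.493  0.1074 0.084 ] tray xy -0.1368 -0.0485 move [-0.0007  0.2238  0.001 ] yaw err deg -0.21612424696026578 tilt [ 6.e-04  1.e-04 -1.e+00]
tray dir in tool [0.0038 1.     0.    ]
```

View pics/e.png

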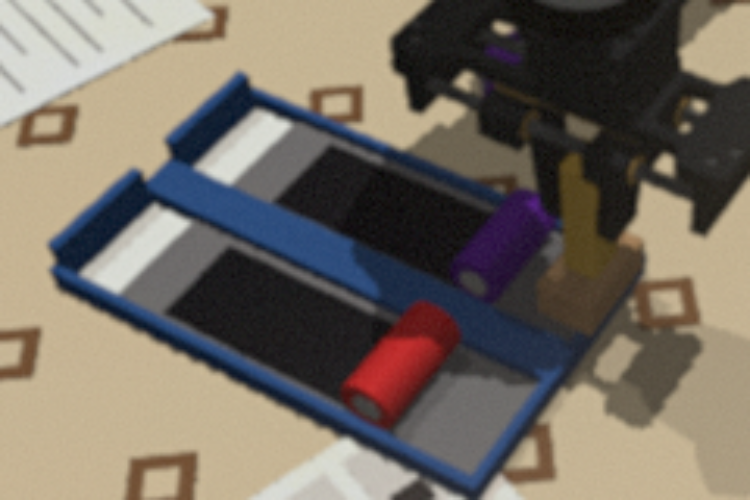

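```bash
python3 -m jog '[[[0,0.004,0.001,0,0,0],[0,0.006,0,0,0,0],[0,0.005,0,0,0,0],[0,0.003,0,0,0,0],[0,0.002,0,0,0,0],[0,0.002,0,0,0,0],[0,0.002,0,0,0,0],[0,0.003,0,0,0,0],[0,0.003,0,0,0,0],[0,0.004,0,0,0,0],[0,0.004,0,0,0,0],[0,0.004,0,0,0,0]]]'; python3 - <<'E'
from k import *
rel(.087,-.05,.083)
snap("scene","pics/scene4.png")
E
python3 -m jog '[[[0,0.004,0,0,0,0],[0,0.004,0,0,0,0],[0,0.004,0,0,0,0],[0,0.004,0,0,0,0],[0,0.004,0,0,0,0],[0,0.004,0,0,0,0],[0,0.004,0,0,0,0],[0,0.004,0,0,0,0],[0,0.004,0,0,0,0],[0,0.004,0,0,0,0],[0,0.004,0,0,0,0],[0,0.004,0,0,0,0]]]'
python3 - <<'E'
from k import *
rel(.087,-.05,.083)
snap("scene","pics/scene5.png")
a=cv2.imread("pics/scene4.png");b=cv2.imread("pics/scene5.png")
cv2.imwrite("pics/f.png",np.hstack([cv2.resize(x[130:290,80:320],(400,267)) for x in(a,b)]))
E
```

```text
clock: 8.98
tool_pos: [0.4983, 0.0654, 0.0827]
eef_rot: [0.998, 0.065, -0.0, 0.0]
contact_force: [0.5, -0.1, -1.3]
opening: 0.249
finger_force: 35.0
q [-0.15  0.8  -0.12  2.05  0.29  0.3  -1.95] pos [0.4983 0.0654 0.0827] tray xy -0.0945 -0.0489 move [-0.0005  0.1815 -0.0003] yaw err deg -0.21781501076102303 tilt [-0.e+00 -1.e-04 -1.e+00]
tray dir in tool [3.8e-03 1.0e+00 1.0e-04]
clock: 10.52
tool_pos: [0.5045, 0.0179, 0.0827]
eef_rot: [0.998, 0.065, 0.0, 0.0]
contact_force: [1.2, 0.1, -0.9]
opening: 0.246
finger_force: 35.0
q [-0.04  0.8  -0.14  2.05  0.32  0.31 -1.89] pos [0.5045 0.0179 0.0827] tray xy -0.0466 -0.049 move [-0.0005  0.1336 -0.0003] yaw err deg -0.21039909432417056 tilt [ 1.e-04 -0.e+00 -1.e+00]
tray dir in tool [3.7e-03 1.0e+00 1.0e-04]
```

View pics/f.png

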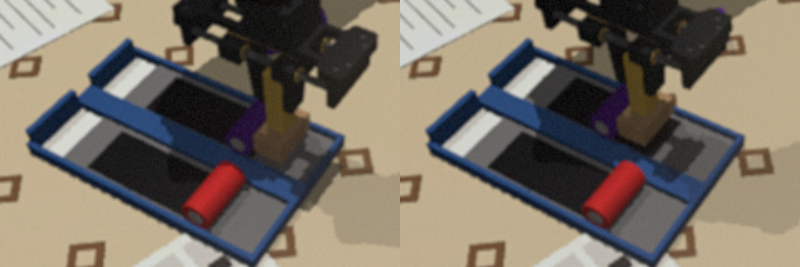

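```bash
python3 -m jog '[[[0,0.004,0,0,0,0],[0,0.004,0,0,0,0],[0,0.004,0,0,0,0],[0,0.004,0,0,0,0],[0,0.004,0,0,0,0],[0,0.004,0,0,0,0],[0,0.004,0,0,0,0],[0,0.004,0,0,0,0],[0,0.004,0,0,0,0],[0,0.004,0,0,0,0],[0,0.004,0,0,0,0],[0,0.004,0,0,0,0]]]'
python3 -m jog '[[[0,0.004,0,0,0,0],[0,0.004,0,0,0,0],[0,0.004,0,0,0,0],[0,0.004,0,0,0,0],[0,0.004,0,0,0,0],[0,0.004,0,0,0,0],[0,0.003,0,0,0,0],[0,0.003,0,0,0,0],[0,0.003,0,0,0,0],[0,0.003,0,0,0,0],[0,0.003,0,0,0,0],[0,0.003,0,0,0,0]]]'
cat > v.py <<'E'
from k import *
def vio(z=.026):
    s=snap("scene","pics/tmp.png");h=cv2.cvtColor(s["frame"],cv2.COLOR_RGB2HSV)
    m=cv2.inRange(h,(122,90,25),(155,255,255));n,l,st,ce=cv2.connectedComponentsWithStats(m)
    c,q=np.cos(yaw),np.sin(yaw)
    for i in range(1,n):
        if st[i,4]>40:
            w=pix2w(s,*ce[i],z);d=w[:2]-o;print('blob',ce[i].round(1),st[i,4],w.round(4),'tray',(c*d[0]+q*d[1]).round(4),(-q*d[0]+c*d[1]).round(4))
E
python3 -c "
from v import *
rel(.087,-.05,.083);vio()"
```

```text
clock: 12.08
tool_pos: [0.5107, -0.0297, 0.0827]
eef_rot: [0.998, 0.065, 0.0, 0.0]
contact_force: [-0.2, 0.3, -1.4]
opening: 0.244
finger_force: 35.0
clock: 13.58
tool_pos: [0.5162, -0.0713, 0.0827]
eef_rot: [0.998, 0.065, 0.0, 0.0]
contact_force: [1.2, -0.4, -1.3]
opening: 0.241
finger_force: 35.0
q [ 0.15  0.81 -0.18  2.    0.37  0.36 -1.75] pos [ 0.5162 -0.0713  0.0827] tray xy 0.0434 -0.0493 move [-0.0005  0.0436 -0.0003] yaw err deg -0.21162194550969504 tilt [ 1.e-04 -1.e-04 -1.e+00]
tray dir in tool [3.7e-03 1.0e+00 1.0e-04]
blob [254.2 148.2] 859 [ 0.3606 -0.0374  0.026 ] tray -0.0109 -0.199
blob [168.4 180.3] 261 [ 0.5349 -0.1086  0.026 ] tray 0.0828 -0.0358
blob [152.2 400.6] 2329 [0.8292 0.1798 0.026 ] tray -0.1638 0.2943
```

```bash
python3 -m jog '[[[0,0.003,0,0,0,0],[0,0.0025,0,0,0,0],[0,0.0025,0,0,0,0],[0,0.0025,0,0,0,0],[0,0.0025,0,0,0,0],[0,0.0025,0,0,0,0],[0,0.0025,0,0,0,0],[0,0.0025,0,0,0,0],[0,0.0025,0,0,0,0],[0,0.0025,0,0,0,0],[0,0.0025,0,0,0,0],[0,0.0025,0,0,0,0]]]'
python3 -c "
from v import *
rel(.087,-.05,.083);vio(.022)"
python3 -m jog '[[[0,0.002,0,0,0,0],[0,0.002,0,0,0,0],[0,0.002,0,0,0,0],[0,0.002,0,0,0,0],[0,0.001,0,0,0,0],[0,0,0,0,0,0]]]'
python3 -c "
from v import *
rel(.087,-.05,.083);vio(.022)"
```

```text
clock: 15.12
tool_pos: [0.5201, -0.1015, 0.0827]
eef_rot: [0.998, 0.065, 0.0, 0.0]
contact_force: [0.5, 0.2, -1.2]
opening: 0.246
finger_force: 35.0
q [ 0.22  0.82 -0.19  1.97  0.38  0.39 -1.7 ] pos [ 0.5201 -0.1015  0.0827] tray xy 0.0739 -0.0495 move [-0.0005  0.0131 -0.0003] yaw err deg -0.21569354857790277 tilt [ 0.e+00 -1.e-04 -1.e+00]
tray dir in tool [3.8e-03 1.0e+00 1.0e-04]
blob [254.4 148.2] 844 [ 0.3572 -0.0401  0.022 ] tray -0.0086 -0.2027
blob [155.6 174.3] 266 [ 0.5369 -0.1446  0.022 ] tray 0.1188 -0.0385
blob [152.2 400.6] 2332 [0.8288 0.1782 0.022 ] tray -0.1622 0.2938
clock: 15.92
tool_pos: [0.5212, -0.1103, 0.0827]
eef_rot: [0.998, 0.065, 0.0, 0.0]
contact_force: [0.6, -1.0, -1.0]
opening: 0.251
finger_force: 35.0
q [ 0.24  0.82 -0.2   1.96  0.38  0.39 -1.69] pos [ 0.5212 -0.1103  0.0827] tray xy 0.0828 -0.0495 move [-0.0005  0.0042 -0.0003] yaw err deg -0.2244405700145681 tilt [ 0.e+00 -1.e-04 -1.e+00]
tray dir in tool [3.9e-03 1.0e+00 1.0e-04]
blob [254.4 148.2] 834 [ 0.3572 -0.04    0.022 ] tray -0.0087 -0.2028
blob [150.9 172.1] 322 [ 0.5385 -0.1566  0.022 ] tray 0.1309 -0.0385
blob [152.1 400.6] 2334 [0.8289 0.1781 0.022 ] tray -0.1622 0.2938
```

```bash
python3 -m jog '[[[0,-0.003,0,0,0,0],[0,-0.006,0,0,0,0],[0,-0.012,0,0,0,0],[0,-0.02,0,0,0,0],[0,-0.03,-0.01,0,0,0],[0,-0.03,-0.02,0,0,0],[0,-0.015,-0.01,0,0,0],[0,0,0,0,0,0]]]'
python3 - <<'E'
from v import *
rel(.087,-.05,.083);vio(.022)
b=cv2.imread("pics/tmp.png")
cv2.imwrite("pics/g.png",cv2.resize(b[130:290,80:320],(750,500),interpolation=2))
s=snap("top","pics/top9.png");h=cv2.cvtColor(s["frame"],cv2.COLOR_RGB2HSV);m=cv2.inRange(h,(122,90,25),(155,255,255));n,l,st,ce=cv2.connectedComponentsWithStats(m)
print([(ce[i],st[i]) for i in range(1,n) if st[i,4]>40])
E
```

```text
clock: 16.98
tool_pos: [0.5066, 0.006, 0.1233]
eef_rot: [0.998, 0.066, 0.001, -0.0]
contact_force: [-0.3, -0.5, -1.5]
opening: 0.248
finger_force: 35.0
q [ 0.01  0.73 -0.19  2.02  0.31  0.42 -1.85] pos [0.5066 0.006  0.1233] tray xy -0.0345 -0.0486 move [-0.0013  0.1215  0.0403] yaw err deg -0.07360423732928516 tilt [ 1.4e-03  4.0e-04 -1.0e+00]
tray dir in tool [ 1.3e-03  1.0e+00 -2.0e-04]
blob [264.9 148.5] 384 [ 0.3442 -0.0222  0.022 ] tray -0.0281 -0.2132
blob [237.5 154.8] 86 [ 0.3942 -0.0543  0.022 ] tray 0.0103 -0.1679
blob [155.8 169.8] 537 [ 0.5281 -0.154   0.022 ] tray 0.1269 -0.0485
blob [152.2 400.6] 2331 [0.8289 0.1782 0.022 ] tray -0.1623 0.2938
[(array([259.00077519,  48.66356589]), array([ 236,   34,   47,   31, 1290], dtype=int32)), (array([366.48356808, 286.34929577]), array([ 346,  263,   43,   48, 1065], dtype=int32))]
```

View pics/g.png

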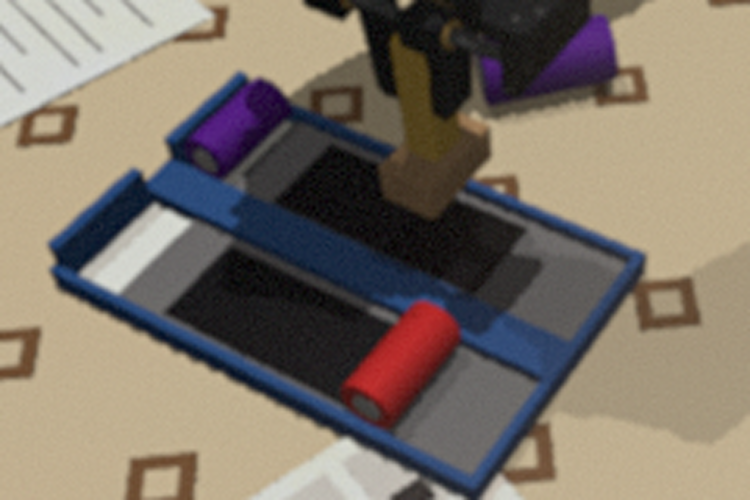

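```bash
python3 -m jog '[[[0.0025,-0.018,0,0,0,0],[0.005,-0.0358,0,0,0,0],[0.005,-0.0358,0,0,0,0],[0.005,-0.0358,0,0,0,0],[0.005,-0.0358,0,0,0,0],[0.005,-0.0358,0,0,0,0],[0.005,-0.0358,0,0,0,0],[0.005,-0.0358,0,0,0,0],[0.0025,-0.018,0.005,0,0,0],[0,0,0.02,0,0,0],[0,0,0.015,0,0,0],[0,0,0,0,0,0]]]'
python3 -m jog '[[[0,0,0.01,0,0,0],[0,0,0.005,0,0,0],[0,0,0.002,0,0,0],[0,0,0.001,0,0,0],[0,0,0,0,0,0]]]'
python3 -c "
from v import *
rel(.087,-.05,.0638)"
```

```text
clock: 18.58
tool_pos: [0.5083, 0.2919, 0.0811]
eef_rot: [0.998, 0.064, -0.001, 0.002]
contact_force: [0.2, 1.7, -1.3]
opening: 0.248
finger_force: 35.0
clock: 19.2
tool_pos: [0.5089, 0.2943, 0.0649]
eef_rot: [0.998, 0.065, 0.0, -0.0]
contact_force: [-0.4, 0.3, -1.8]
opening: 0.246
finger_force: 35.0
q [-0.54  0.89 -0.11  1.8   0.2   0.46 -2.23] pos [0.5089 0.2943 0.0649] tray xy -0.3199 -0.0079 move [-0.0406  0.407   0.001 ] yaw err deg -0.20712175563388097 tilt [ 3.e-04  1.e-04 -1.e+00]
tray dir in tool [ 3.6e-03  1.0e+00 -1.0e-04]
```

Still about 1 mm up (force −1.8 N, so the weight is still carried); lower until contact, then release.

```bash
python3 -m jog '[[[0,0,0.0005,0,0,0],[0,0,0.0005,0,0,0],[0,0,0,0,0,0],[0,0,0,0,0,0]]]'
```

```text
clock: 19.7
tool_pos: [0.5089, 0.2942, 0.0638]
eef_rot: [0.998, 0.065, 0.0, -0.0]
contact_force: [0.6, -1.1, 0.2]
opening: 0.247
finger_force: 35.0
```

```bash
python3 -m jog '[[[0,0,0,0,0,0],[0,0,0,0,0,0],[0,0,0,0,0,0],[0,0,0,0,0,0],[0,0,0,0,0,0],[0,0,0,0,0,0]]]' 0.06
python3 -m jog '[[[0,0,-0.01,0,0,0],[0,0,-0.02,0,0,0],[0,0,-0.03,0,0,0],[0,0,-0.03,0,0,0],[0,0,-0.03,0,0,0],[0,0,-0.02,0,0,0],[0,0,0,0,0,0],[0,0,0,0,0,0]]]'
python3 - <<'E'
from v import *
vio(.022)
s=ld("scene");h=cv2.cvtColor(s["frame"],cv2.COLOR_RGB2HSV)
for nm,lo,hi in(("yellow",(18,130,40),(32,255,255)),("red",(0,200,110),(4,255,255))):
    n,l,st,ce=cv2.connectedComponentsWithStats(cv2.inRange(h,lo,hi));print(nm,[(ce[i].round(1),st[i].tolist()) for i in range(1,n) if st[i,4]>60])
print("expected upright top/base-of-handle px",w2pix(s,[.5089,.2942,.108]),w2pix(s,[.5089,.2942,.026]))
E
```

```text
clock: 20.45
tool_pos: [0.5088, 0.2941, 0.0637]
eef_rot: [0.998, 0.065, -0.0, 0.0]
contact_force: [0.7, -0.4, 0.9]
opening: 0.677
finger_force: 0.0
clock: 21.45
tool_pos: [0.5083, 0.2938, 0.2032]
eef_rot: [0.998, 0.065, -0.0, 0.0]
contact_force: [0.4, -0.6, -0.7]
opening: 0.685
finger_force: 0.0
blob [254.6 148.3] 839 [ 0.3571 -0.0395  0.022 ] tray -0.0093 -0.2028
blob [155.9 169.7] 540 [ 0.5276 -0.1541  0.022 ] tray 0.127 -0.049
blob [152.1 400.6] 2332 [0.8289 0.1781 0.022 ] tray -0.1621 0.2938
yellow [(array([358.2, 264.7]), [347, 246, 24, 44, 431])]
red []
expected upright top/base-of-handle px [361.66301896 252.53559955] [354.02578009 282.41976661]
```

```bash
python3 -c "
from plant import *
print(finish_job())"
```

```text
the job is handed in; nothing more can be done
None
```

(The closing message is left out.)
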